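# Guard the gearbox test stand and switch it on

## Robot

A 6-joint arm with a two-finger parallel gripper is mounted at the origin on the work surface. World frame = base frame: x ahead of the robot, y to its left, z up, the work surface at z = 0. Lengths are in m, angles in rad, forces in N, time in s.
With the tool pointing down it reaches from about 0.325 to 0.9 m from the base axis. Payload 6.1 kg.
Tool frame: the origin (TCP) lies midway between the tips of the shut fingers; the grasp point (between the pads) lies 19 mm behind it; z points along the fingers, y is the line along which they close (so a half turn about z gives the same grasp; the last joint's range is limited). The gripper opens to 85 mm and grips with 20 to 120 N. Pads are 22 mm wide; open, the fingers measure 114 mm over their backs; the gripper's body (76 mm by 85 mm) begins 54 mm behind the grasp point. The pads swing forward as they close: fully open they stand 13 mm farther back than shut.
Start: joints at [-1.31, 0.22, 1.526, -0, 1.395, -0.126], TCP at [0.236, -0.579, 0.231] pointing down, gripper open.
Joint ranges: [-2.98, 2.98], [-0.91, 2.08], [0.09, 2.57], [-1.24, 4.39], [0.2, 2.65], [-2.68, 2.68]. Speed limits (rad/s): [2.57, 2.57, 3.01, 3.14, 3.14, 3.14].

## Interface

Orientations are given as a unit quaternion [x, y, z, w].
In Python, from station import telemetry, optics, bot, nets gives the robot as it stands.
- The arm moves only by the shell command python3 -m crank 'ROWS'. ROWS is JSON, a list of rows, each an object with "hand": the closure in counts, from 0 (fully open) to 255 (shut); "travel": the shift along the tool's x, y, z scaled (see below), a list of three; "dr": the turn, a rotation vector about the tool's x, y, z scaled (see below), a list of three. In form: [{"hand": hand, "travel": [dx, dy, dz], "dr": [rx, ry, rz]}, ...]. A call has 1 to 20 rows; each row is the pose to reach, as a shift and turn from the pose commanded when the call began, along the tool's axes at that moment; what a row does not reach only later rows make up. The controller multiplies each number of a shift by 10 cm and each number of a turn by 0.5 rad. A row lasts 1/12 s, in which the tool goes at most 41.7 mm and 7.16 degrees, less where a joint would pass 70% of its speed; a pose out of reach is approached as far as the arm can. A call with a number of a shift or a turn outside -1 to 1 is refused whole. A call with a gripper value outside its range is refused whole. The fingers move at their own pace and stop on an object; the grip force is fixed at half the most. Time passes only in rows, so rows that repeat a pose let the fingers close. It gives the time, the measured TCP pose, the force, the opening and the grip force at its end, in the units of the state.
- telemetry.get_state(): the state, without advancing time (a new reading comes with each control period).
- optics.capture(name): name is "side" or "top" or "wrist"; returns (picture, depth): 480x640x3 uint8, red, green, blue; 480x640 float32, m along the optical axis (not along the pixel's ray), 0 where there is no reading.
- optics.camera_info(name): a dict with "mtx" (3x3 intrinsics, pixels), "eye" and "orientation" of the camera in the world; the wrist camera has in their place "tool_from_camera" (4x4, takes a point from camera to tool coordinates, whose origin is the TCP and whose axes are the flange's). Camera axes: x right, y up, looking along -z (the intrinsics and any distortion apply to the point x, -y, -z); pixel columns grow to the right and rows downward; lengths in m; the calibration is good to about 2 mm. A picture is of the moment at which its call begins: read the wrist's pose just before it. camera_info takes no time and is no camera call.
- bot.sign_off(): hands the job in; it is judged then, once.
Trained networks look in the newest picture that a camera, given by its name, has taken for a name from the list of things; names that differ only in an ending like _2 or _b are one class to them, and where a whole thing is asked for, a point or a joint stands for the part that bears it (a point fixed in the world has none). Each returns a list of dicts, best first, with "p" (0 to 1); they miss things now and then, are a little off and sometimes report something else, mostly with a low value. They report only what shows in the picture. A call takes as long as a camera call. They do not tell look-alikes from the thing itself.
- nets.search_frame(camera, name): "location" ([column, row] in pixels, amid what is visible of it).
- nets.masks_of(camera, name): "region" (480x640 bool, what is visible of it) and "location" ([column, row] in pixels, amid what is visible of it).
The state is a dict: "t": time; "joint_positions": joint angles; "dq": joint speeds; "joint_efforts": joint torques, N m; "ee_pos": TCP position; "tcp_rot": TCP orientation; "wrist_force": force on the tool from outside, world axes, zero at the start; "torque": the same for the moment, N m; "width": finger opening in m; "grip_force": force on a finger pad.
Only numpy, scipy, OpenCV 4.12 (cv2) and the standard library are available. Lean on these libraries where they do the work, as an engineer would, in place of code of your own. Each camera call takes 0.05 s, during which the arm holds its last target. There are 200 camera calls.

## Task

Pick up the yellow guard frame by its orange handle and lower it gently onto the gearbox test stand, with both pins through its two holes at once, until it lies flush on its seats, and let go of it. Then take the red key out of the wooden block, push it fully home in the key switch, turn it clockwise to its stop (on) and leave it there. Leave the black key, the wrench, the tin and the socket where they are.

Things in the scene. Friction and masses are not known exactly. Their poses are not given: they have to be found in the camera images.
- guard_grip (a point): Centre of the orange handle bar of the loose yellow guard frame (0.4 kg): plate 190 (its x) x 120 (y) x 6 mm, barred window, two 15 mm through holes on its centre line at x = +-76 mm. Bar along x, 120 mm long, 18 wide, 14 high, a leg at each end (x = +-55). This point is 56 mm above the plate's underside. Starts flat on the bench, handle up (z up). The same turned half round.
- stand_seat (a point): Fixed gearbox test stand, blue base 240 (x) x 140 mm: the midpoint of its two upright pins, at the height of the flat seats for the guard (72 mm above the bench). Pins at x = +-76 mm of this point's axes, 12 mm diameter, 38 mm tall above the seats, top 8 mm tapering to 4 mm. Seats: dark brackets 24 x 100 mm. The gears between stay below the seats.
- red_key_grip (a point): Centre of the red key's bow: 34 broad (its x), 10 thick (y), 28 mm high. Loose, 40 g. Collar 22 mm diameter, 4 thick, underside 26 mm below this point; under it the blade 12 (x) x 6 (y) mm, 24 long, tip tapered. Starts upright (z up), blade loose in a slot of the fixed wooden block (130 mm along the keys' x, 50 wide), collar on its top 42 mm above the bench. The same turned half round.
- black_key_grip (a point): The same point of the black key, of the same shape, in the block's other slot, 70 mm from the red key along their broad side. It belongs to another machine: leave it.
- switch_slot (a point): Centre of the slot mouth on top of the key switch's steel barrel (26 mm square), 62 mm above the bench, amid a fixed grey box 110 x 90 x 60 mm. x = the slot's long direction, turning with the barrel; z up. Slot 14.5 (x) x 8.5 (y) mm, 32 deep. Key goes in blade down, broad side along x, either way round, until its collar rests on the barrel. White mark: off; green: on.
- switch (a joint): Angle of the switch barrel: 0 = off (start), growing clockwise seen from above to its stop at 1.05 rad = on. Light friction (0.04 N m), stays where it is left. The key has about 0.2 rad of play in the slot, so it turns about 1.25 rad to bring the barrel to the stop.
- wrench: Loose steel open-ended wrench, 170 mm long, lying on the bench. Leave it.
- tin: Loose round tin with a blue label, 66 mm diameter, 65 mm high. Origin at the centre of its underside. Leave it.
- socket: Loose steel wrench socket standing upright, 28 mm diameter, 42 mm high. Origin at the centre of its underside. Leave it.
Not all that is in view belongs to the job. Of the things like the part that bears guard_grip, leave any that is grey; of the rest the larger one is meant. Of the things that look like the part that bears red_key_grip, the larger one is meant.

How it is judged:
By the outcome, as a careful person would: the job done as asked, in the order asked, and still so for the second after the job is handed in, with the robot touching nothing.
It also fails if it takes over 61 s, if anything falls off the work surface, if the arm or the gripper's body presses on something with over 40 N, if the wrist force passes 120 N, or if a joint passes its speed limit or range.

## Working session

There is one attempt and no reset: what is moved stays moved. The work goes in short steps, Python scripts to look and compute and a shell command to move; the robot and the scene stay as the last step left them, time stands still between calls to the robot, and variables do not carry over. Pictures are saved under pics/ and viewed, at most 10 in all, crops included, and the job is handed in when it is done.

```bash
mkdir -p pics; ls; python3 - <<'E'
from station import telemetry, optics, bot, nets
import cv2,numpy as np
s=telemetry.get_state(); print({k:np.round(v,3).tolist() for k,v in s.items()})
ims=[]
for c in("side","top"):
    p,d=optics.capture(c); i=optics.camera_info(c); print(c,{k:np.round(v,3).tolist() for k,v in i.items()})
    cv2.imwrite(f"pics/{c}0.png",p[:,:,::-1])
    np.savez(f"{c}0.npz",p=p,d=d)
    for n in("guard_grip","stand_seat","red_key_grip","black_key_grip","switch_slot"):
        print(n,[(np.round(r["location"]).tolist(),round(r["p"],2)) for r in nets.search_frame(c,n)])
print({k:np.round(v,3).tolist() for k,v in optics.camera_info("wrist").items()})
E
```

```text
pics
{'t': 0.0, 'joint_positions': [-1.31, 0.221, 1.528, -0.0, 1.395, -0.126], 'dq': [-0.0, -0.001, 0.001, -0.001, -0.001, 0.001], 'joint_efforts': [-0.001, -49.69, -38.94, -0.0, 0.011, -0.0], 'ee_pos': [0.236, -0.578, 0.23], 'tcp_rot': [0.981, 0.192, -0.0, -0.001], 'wrist_force': [-0.959, -0.742, 0.639], 'torque': [-0.013, 0.047, -0.021], 'grip_force': 0.0, 'width': 0.086}
side {'mtx': [[472.143, 0.0, 321.73], [0.0, 472.143, 239.534], [0.0, 0.0, 1.0]], 'eye': [-0.007, -0.513, 0.632], 'orientation': [0.42, -0.167, -0.312, 0.836]}
guard_grip [([249.0, 214.0], 0.92), ([214.0, 186.0], 0.85), ([145.0, 260.0], 0.76)]
stand_seat [([336.0, 276.0], 0.9)]
red_key_grip [([383.0, 340.0], 0.74), ([324.0, 380.0], 0.74), ([500.0, 319.0], 0.53)]
black_key_grip [([423.0, 365.0], 0.93)]
switch_slot [([501.0, 323.0], 0.57)]
top {'mtx': [[492.485, 0.0, 318.949], [0.0, 492.485, 243.18], [0.0, 0.0, 1.0]], 'eye': [0.299, 0.087, 1.108], 'orientation': [-0.07, 0.083, 0.75, -0.653]}
guard_grip [([183.0, 408.0], 0.65), ([216.0, 277.0], 0.61), ([131.0, 303.0], 0.61)]
stand_seat [([339.0, 257.0], 0.79)]
red_key_grip [([431.0, 330.0], 0.59)]
black_key_grip []
switch_slot [([462.0, 192.0], 0.69)]
{'mtx': [[366.143, 0.0, 317.287], [0.0, 366.143, 241.333], [0.0, 0.0, 1.0]], 'tool_from_camera': [[-0.0, 0.963, 0.271, 0.07], [1.0, 0.0, 0.001, -0.001], [0.001, 0.271, -0.963, -0.142], [0.0, 0.0, 0.0, 1.0]]}
```

View pics/side0.png

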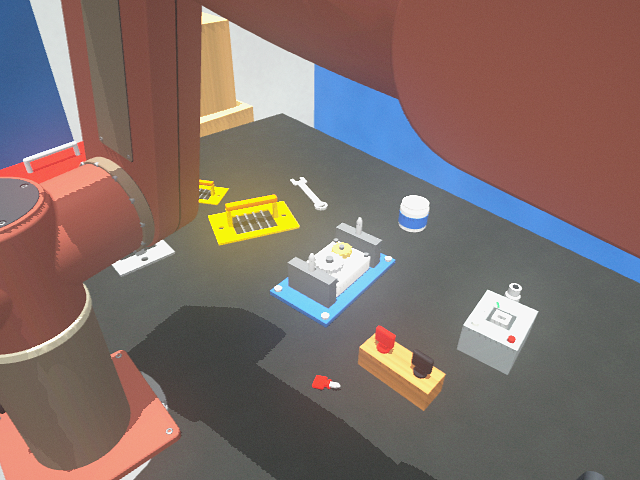

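View pics/top0.png

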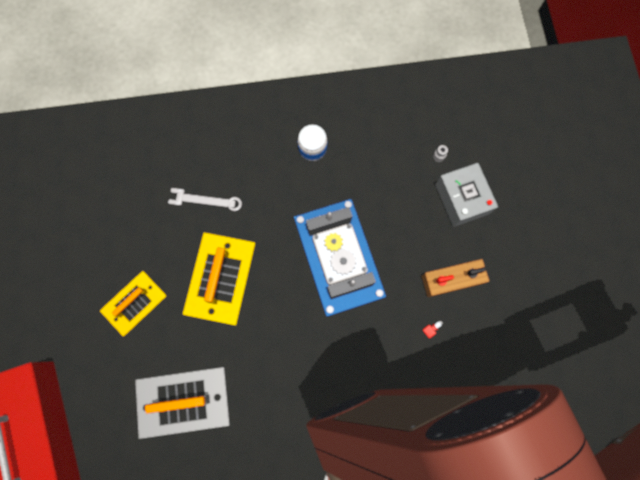

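The guard candidates in the top view are large yellow (220,278), small yellow (133,303) and grey (183,405). I take the large yellow one. The red keys are the one in the block (444,280) and a small one lying loose (432,330). I take the one in the block, as it is larger and upright. The crop below should confirm both.

```bash
cat > h.py <<'E'
from station import telemetry, optics, bot, nets
import cv2,numpy as np
from scipy.spatial.transform import Rotation as R
def cam(c,s=None):
    i=optics.camera_info(c); K=np.array(i["mtx"])
    if c=="wrist":
        s=s or telemetry.get_state(); T=np.array(i["tool_from_camera"]); Rt=R.from_quat(s["tcp_rot"]).as_matrix()
        return K,Rt@T[:3,:3],Rt@T[:3,3]+s["ee_pos"]
    return K,R.from_quat(i["orientation"]).as_matrix(),np.array(i["eye"])
def rays(C,uv):
    K,Rm,e=C; uv=np.atleast_2d(uv).astype(float)
    return np.c_[(uv[:,0]-K[0,2])/K[0,0],-(uv[:,1]-K[1,2])/K[1,1],-np.ones(len(uv))]@Rm.T
def onz(C,uv,z):            # pixels -> world on plane z
    r=rays(C,uv); return C[2]+r*((z-C[2][2])/r[:,2])[:,None]
def pts(C,uv,d):            # pixels with depth -> world
    return C[2]+rays(C,uv)*np.asarray(d)[:,None]
def proj(C,P):
    K,Rm,e=C; q=(np.atleast_2d(P)-e)@Rm; return np.c_[K[0,2]-K[0,0]*q[:,0]/q[:,2], K[1,2]+K[1,1]*q[:,1]/q[:,2]]
def cloud(C,d): # HxWx3
    v,u=np.mgrid[:480,:640]; return pts(C,np.c_[u.ravel(),v.ravel()],d.ravel()).reshape(480,640,3)
def rect(P): # centre, sizes (long, short), yaw of long side
    (c,sz,a)=cv2.minAreaRect((np.asarray(P)[:,:2]*1000).astype(np.float32)); a=np.deg2rad(a)
    if sz[0]<sz[1]: a+=np.pi/2; sz=sz[::-1]
    return np.round(np.array(c)/1000,4),np.round(sz),round((a+np.pi/2)%np.pi-np.pi/2,4)
def big(m): # largest component
    n,l,st,_=cv2.connectedComponentsWithStats(m.astype(np.uint8)); return l==1+st[1:,4].argmax()
def goal(p,yaw,s=None): # TCP goal pointing down with tool y at world yaw -> travel (tool axes, 10cm) and dr (0.5rad)
    s=s or telemetry.get_state(); R0=R.from_quat(s["tcp_rot"])
    best=None
    for k in(-1,0,1):
        y=yaw+k*np.pi; Y=np.array([np.cos(y),np.sin(y),0]);Z=np.array([0,0,-1]);G=R.from_matrix(np.c_[np.cross(Y,Z),Y,Z])
        rv=(R0.inv()*G).as_rotvec()
        if best is None or np.linalg.norm(rv)<np.linalg.norm(best): best=rv
    return np.round(R0.inv().apply(np.array(p)-s["ee_pos"])/.1,3),np.round(best/.5,3)
E
python3 - <<'E'
from h import *
z=np.load("top0.npz");p,d=z["p"],z["d"];C=cam("top");W=cloud(C,d);hsv=cv2.cvtColor(p,cv2.COLOR_RGB2HSV);H,S,V=[hsv[...,k].astype(int) for k in range(3)]
box=lambda u0,u1,v0,v1:(np.arange(640)[None]>=u0)&(np.arange(640)[None]<u1)&(np.arange(480)[:,None]>=v0)&(np.arange(480)[:,None]<v1)
def rep(n,m,z0):
    m=big(m);v,u=np.nonzero(m);print(n,m.sum(),"z",np.median(W[m][:,2]).round(4),*rect(onz(C,np.c_[u,v],z0)))
g=box(175,265,225,335)
rep("bar",g&(S>150)&(H<21)&(H>8)&(V>100),.063)
rep("plate",g&(S>150)&(H>8)&(H<35)&(V>60),.006)
rep("base",box(285,395,195,320)&(S>120)&(H>95)&(H<115),.012)
rep("box",box(430,505,155,230)&(W[...,2]>.05),.06)
rep("block",box(415,500,250,305)&(W[...,2]>.03)&(W[...,2]<.05),.042)
k=box(428,462,265,295)&(S>170)&((H<6)|(H>174));rep("redkey",k,.075)
k=box(455,490,262,290)&(V<60)&(W[...,2]>.05);rep("black",k,.075)
print("base z",W[215:300,300:380,2].max())
a=cv2.resize(p[220:345,170:270],None,fx=4,fy=4);b=cv2.resize(p[245:345,405:495],None,fx=4,fy=4)
o=np.zeros((500,770,3),np.uint8);o[:500,:400]=a;o[:400,410:770]=b
cv2.imwrite("pics/crop.png",o[:,:,::-1])
E
```

```text
bar 337 z 0.0602 [0.4897 0.2839] [116.  24.] -0.3406
plate 3827 z 0.0049 [0.4913 0.2847] [195. 126.] -0.336
base 2702 z 0.0109 [0.5027 0.0103] [243. 143.] 0.1772
box 1866 z 0.0592 [ 0.5987 -0.2936] [112.  94.] 0.1956
block 1187 z 0.0412 [ 0.4147 -0.2337] [133.  51.] -1.4664
redkey 87 z 0.0798 [ 0.4124 -0.1995] [33. 17.] -1.1347
black 18 z 0.0774 [ 0.4146 -0.2579] [14.  8.] 1.0396
base z 1.107824419794306
```

View pics/crop.png

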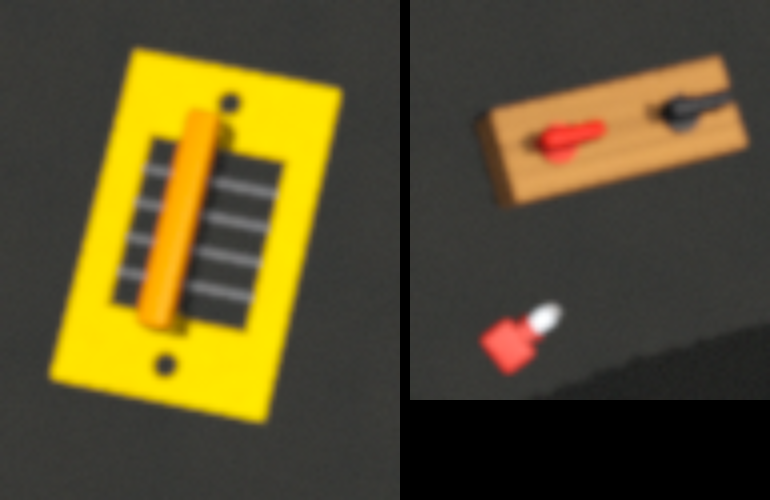

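Confirmed: the large yellow guard is on the left of the crop with its bar at about (180,218). The full-size red key is upright in the block at (560,140). The small red key lies loose at (510,345) and stays there. Moving above the guard.

```bash
M='python3 -m crank'
python3 -m crank '[{"hand":0,"travel":[0.8,-1,0],"dr":[0,0,0]},{"hand":0,"travel":[0.8,-1,0],"dr":[0,0,0]},{"hand":0,"travel":[0.8,-1,0],"dr":[0,0,0]},{"hand":0,"travel":[0.8,-1,0],"dr":[0,0,0]}]'
python3 -m crank '[{"hand":0,"travel":[0.8,-1,0],"dr":[0,0,0]},{"hand":0,"travel":[0.8,-1,0],"dr":[0,0,0]},{"hand":0,"travel":[0.8,-1,0],"dr":[0,0,0]},{"hand":0,"travel":[0.8,-1,0],"dr":[0,0,0]}]'
python3 -m crank '[{"hand":0,"travel":[0.8,-1,0],"dr":[0,0,0]},{"hand":0,"travel":[0.8,-1,0],"dr":[0,0,0]},{"hand":0,"travel":[0.8,-1,0],"dr":[0,0,0]},{"hand":0,"travel":[0.8,-1,0],"dr":[0,0,0]}]'
python3 -m crank '[{"hand":0,"travel":[0.8,-1,0],"dr":[0,0,0]},{"hand":0,"travel":[0.8,-1,0],"dr":[0,0,0]},{"hand":0,"travel":[0.8,-1,0],"dr":[0,0,0]},{"hand":0,"travel":[0.8,-1,0],"dr":[0,0,0]}]'
python3 -m crank '[{"hand":0,"travel":[0.8,-1,0],"dr":[0,0,0]},{"hand":0,"travel":[0.8,-1,0],"dr":[0,0,0]},{"hand":0,"travel":[0.8,-1,0],"dr":[0,0,0]},{"hand":0,"travel":[0.8,-1,0],"dr":[0,0,0]}]'
python3 -m crank '[{"hand":0,"travel":[0.8,-1,0],"dr":[0,0,0]},{"hand":0,"travel":[0.8,-1,0],"dr":[0,0,0]},{"hand":0,"travel":[0.8,-1,0],"dr":[0,0,0]},{"hand":0,"travel":[0.8,-1,0],"dr":[0,0,0]}]'
python3 -m crank '[{"hand":0,"travel":[0.8,-1,0],"dr":[0,0,0.73]},{"hand":0,"travel":[0.8,-1,0],"dr":[0,0,0.73]},{"hand":0,"travel":[0.8,-1,0],"dr":[0,0,0.73]},{"hand":0,"travel":[0.8,-1,0],"dr":[0,0,0.73]}]'
python3 -m crank '[{"hand":0,"travel":[0,0,0],"dr":[0,0,0.73]},{"hand":0,"travel":[0,0,0],"dr":[0,0,0.73]},{"hand":0,"travel":[0,0,0],"dr":[0,0,0.73]},{"hand":0,"travel":[0,0,0],"dr":[0,0,0.73]}]'
python3 - <<'E'
from h import *
s=telemetry.get_state();p,d=optics.capture("wrist");C=cam("wrist",s)
cv2.imwrite("pics/w1.png",p[:,:,::-1]);np.savez("w1.npz",p=p,d=d)
print(s["t"],s["ee_pos"],s["tcp_rot"],s["joint_positions"])
W=cloud(C,d);hsv=cv2.cvtColor(p,cv2.COLOR_RGB2HSV);H,S,V=[hsv[...,k].astype(int) for k in range(3)]
m=big((S>150)&(H<21)&(H>8)&(V>100));v,u=np.nonzero(m);print(m.sum(),np.percentile(W[m][:,2],[50,95]),rect(onz(C,np.c_[u,v],.063)))
c,_,a=rect(onz(C,np.c_[u,v],.063))
print(goal([*c,.036],a+np.pi/2,s))
E
```

```text
t: 0.93
ee_pos: [0.2735, -0.45, 0.2301]
tcp_rot: [0.981, 0.194, 0.0, -0.002]
wrist_force: [-0.1, -0.3, 0.2]
width: 0.0856
grip_force: 0.0
t: 1.27
ee_pos: [0.3098, -0.3281, 0.2311]
tcp_rot: [0.981, 0.194, 0.001, -0.001]
wrist_force: [0.3, -0.7, -0.2]
width: 0.0854
grip_force: 0.0
t: 1.6
ee_pos: [0.3462, -0.2056, 0.2315]
tcp_rot: [0.981, 0.195, 0.001, -0.001]
wrist_force: [0.9, -0.0, 1.1]
width: 0.0855
grip_force: 0.0
t: 1.93
ee_pos: [0.3826, -0.0825, 0.2318]
tcp_rot: [0.981, 0.195, 0.001, -0.001]
wrist_force: [0.6, -0.3, 1.2]
width: 0.0851
grip_force: 0.0
t: 2.27
ee_pos: [0.4189, 0.0401, 0.2318]
tcp_rot: [0.981, 0.195, 0.001, -0.001]
wrist_force: [-0.5, 1.5, -1.3]
width: 0.0854
grip_force: 0.0
t: 2.6
ee_pos: [0.4554, 0.1624, 0.2314]
tcp_rot: [0.981, 0.194, 0.001, -0.001]
wrist_force: [-0.0, -0.3, 0.3]
width: 0.0853
grip_force: 0.0
t: 2.93
ee_pos: [0.492, 0.284, 0.2311]
tcp_rot: [1.0, 0.008, 0.0, -0.001]
wrist_force: [-0.2, -0.6, 1.0]
width: 0.0857
grip_force: 0.0
t: 3.27
ee_pos: [0.4912, 0.2797, 0.2311]
tcp_rot: [0.985, -0.173, 0.0, 0.0]
wrist_force: [0.3, -0.5, -0.0]
width: 0.0855
grip_force: 0.0
3.2667 [0.49117848 0.27973698 0.23109728] [ 9.84952764e-01 -1.72823536e-01  4.67364545e-05  2.75701172e-04] [ 3.78511739e-01  7.86989655e-02  1.68500376e+00 -5.28256879e-04
  1.37809963e+00  2.29680055e+00]
8365 [0.00534786 0.06239206] (array([0.5037, 0.2824]), array([161., 100.]), np.float64(-0.3222))
(array([ 0.108, -0.069,  1.951]), array([ 0.001, -0.   , -0.05 ]))
```

View pics/w1.png

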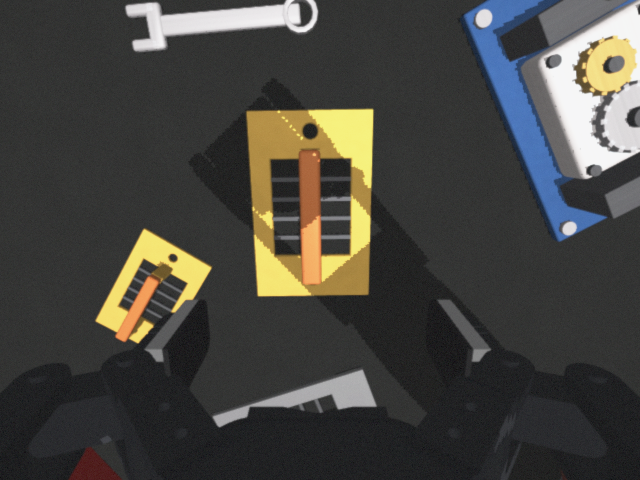

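The wrist view shows the guard with its bar spanning (310,150)-(312,285), almost aligned with the tool. I'll measure the bar from the depth image.

```bash
python3 - <<'E'
from h import *
z=np.load("w1.npz");d=z["d"];s=telemetry.get_state();C=cam("wrist",s);W=cloud(C,d)
m=np.zeros((480,640),bool);m[120:300,280:345]=1;m&=(W[...,2]>.055)&(W[...,2]<.075);m=big(m)
v,u=np.nonzero(m);r=rect(onz(C,np.c_[u,v],.063));print(m.sum(),np.median(W[m][:,2]),r)
print(goal([*r[0],.036],r[2]+np.pi/2,s))
E
```

```text
2757 0.06191560305306332 (array([0.4941, 0.2863]), array([118.,  18.]), np.float64(-0.3292))
(array([ 0.006, -0.073,  1.952]), array([ 0.001, -0.   , -0.025]))
```

```bash
python3 -m crank '[{"hand":0,"travel":[0.005,-0.07,0.3],"dr":[0,0,-0.025]},{"hand":0,"travel":[0.005,-0.07,0.6],"dr":[0,0,-0.025]},{"hand":0,"travel":[0.005,-0.07,1],"dr":[0,0,-0.025]},{"hand":0,"travel":[0.005,-0.07,1],"dr":[0,0,-0.025]}]'
python3 -m crank '[{"hand":0,"travel":[0,0,0.35],"dr":[0,0,0]},{"hand":0,"travel":[0,0,0.65],"dr":[0,0,0]},{"hand":0,"travel":[0,0,0.85],"dr":[0,0,0]},{"hand":0,"travel":[0,0,0.95],"dr":[0,0,0]},{"hand":0,"travel":[0,0,0.95],"dr":[0,0,0]},{"hand":0,"travel":[0,0,0.95],"dr":[0,0,0]}]'
python3 -m crank '[{"hand":255,"travel":[0,0,0],"dr":[0,0,0]},{"hand":255,"travel":[0,0,0],"dr":[0,0,0]},{"hand":255,"travel":[0,0,0],"dr":[0,0,0]},{"hand":255,"travel":[0,0,0],"dr":[0,0,0]},{"hand":255,"travel":[0,0,0],"dr":[0,0,0]},{"hand":255,"travel":[0,0,0],"dr":[0,0,0]},{"hand":255,"travel":[0,0,0],"dr":[0,0,0]},{"hand":255,"travel":[0,0,0],"dr":[0,0,0]},{"hand":255,"travel":[0,0,0],"dr":[0,0,0]},{"hand":255,"travel":[0,0,0],"dr":[0,0,0]}]'
```

```text
t: 3.65
ee_pos: [0.4885, 0.2842, 0.1233]
tcp_rot: [0.987, -0.163, -0.006, 0.004]
wrist_force: [-1.0, -0.9, -1.5]
width: 0.0856
grip_force: 0.0
t: 4.15
ee_pos: [0.4941, 0.2872, 0.0377]
tcp_rot: [0.986, -0.164, 0.0, -0.0]
wrist_force: [0.2, -0.2, 0.7]
width: 0.0855
grip_force: 0.0
t: 4.98
ee_pos: [0.4936, 0.2872, 0.037]
tcp_rot: [0.986, -0.165, 0.0, -0.0]
wrist_force: [-1.7, -2.7, 4.9]
width: 0.0169
grip_force: 59.9
```

```bash
python3 -m crank '[{"hand":255,"travel":[0,0,-0.15],"dr":[0,0,0]},{"hand":255,"travel":[0,0,-0.4],"dr":[0,0,0]},{"hand":255,"travel":[0,0,-0.7],"dr":[0,0,0]},{"hand":255,"travel":[0,0,-1],"dr":[0,0,0]},{"hand":255,"travel":[0,0,-1],"dr":[0,0,0]}]'
python3 -m crank '[{"hand":255,"travel":[0.1,0.3,-0.3],"dr":[0,0,-0.2]},{"hand":255,"travel":[0.2,0.6,-0.6],"dr":[0,0,-0.4]},{"hand":255,"travel":[0.3,0.86,-0.6],"dr":[0,0,-0.5]},{"hand":255,"travel":[0.3,0.86,-0.6],"dr":[0,0,-0.5]},{"hand":255,"travel":[0.3,0.86,-0.6],"dr":[0,0,-0.5]},{"hand":255,"travel":[0.3,0.86,-0.6],"dr":[0,0,-0.5]},{"hand":255,"travel":[0.3,0.86,-0.6],"dr":[0,0,-0.5]}]'
python3 - <<'E'
from h import *
s=telemetry.get_state();p,d=optics.capture("wrist")
cv2.imwrite("pics/w2.png",p[:,:,::-1]);np.savez("w2.npz",p=p,d=d,pos=s["ee_pos"],q=s["tcp_rot"])
E
```

```text
t: 5.4
ee_pos: [0.4964, 0.2887, 0.1423]
tcp_rot: [0.986, -0.165, 0.004, -0.003]
wrist_force: [1.6, 1.2, -1.3]
width: 0.0166
grip_force: 59.3
t: 5.98
ee_pos: [0.4926, 0.1966, 0.1946]
tcp_rot: [0.999, -0.04, -0.001, 0.0]
wrist_force: [-0.3, 0.3, -4.2]
width: 0.0167
grip_force: 60.1
```

View pics/w2.png

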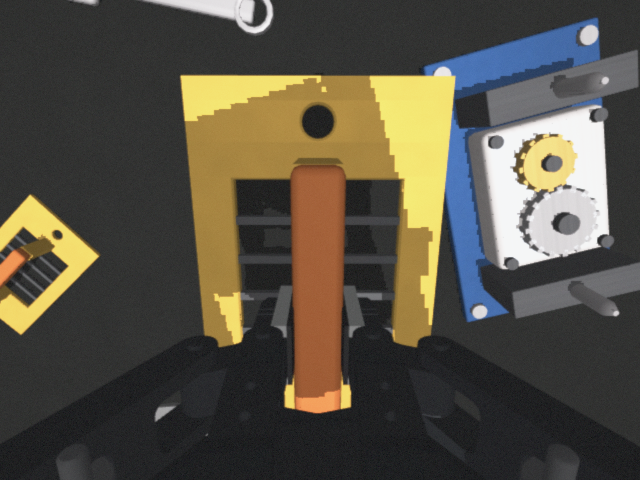

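The wrist view shows the held guard with its far hole at (318,121). Both stand pins are visible, with tips at about (604,80) and (615,313).

```bash
cat > fit.py <<'E'
from h import *
def guard_hole(p,d,C,s):
    # far hole: dark blob inside the plate near (318,121); in tool frame, at plate-top plane
    W=cloud(C,d);Rt=R.from_quat(s["tcp_rot"]);g=cv2.cvtColor(p,cv2.COLOR_RGB2HSV)
    m=np.zeros((480,640),np.uint8);m[95:150,290:350]=(g[95:150,290:350,2]<75)
    m=big(m);v,u=np.nonzero(m);uv=[(u.min()+u.max())/2,(v.min()+v.max())/2]
    ring=cv2.dilate(m.astype(np.uint8),np.ones((13,13)))>cv2.dilate(m.astype(np.uint8),np.ones((5,5)))
    z=np.median(W[ring][:,2]);h=onz(C,uv,z)[0]
    return uv,m.sum(),Rt.inv().apply(h-s["ee_pos"]),h
E
python3 - <<'E'
from fit import *
z=np.load("w2.npz");p,d=z["p"],z["d"];s=dict(ee_pos=z["pos"],tcp_rot=z["q"]);C=cam("wrist",s);W=cloud(C,d);Rt=R.from_quat(s["tcp_rot"])
uv,n,ht,h=guard_hole(p,d,C,s);print("hole",uv,n,"tool",ht.round(4),"world",h.round(4))
# bar direction in tool frame
m=np.zeros((480,640),bool);m[150:290,270:370]=1;bz=(W[...,2]>h[2]+.045)&(W[...,2]<h[2]+.07);m=big(m&bz);v,u=np.nonzero(m);zb=np.median(W[m][:,2])
P=Rt.inv().apply(onz(C,np.c_[u,v],zb)-s["ee_pos"]);print("bar top z tool",P[0,2],[ (round(x,3),P[(abs(P[:,0]-x)<.003),1].min().round(4),P[(abs(P[:,0]-x)<.003),1].max().round(4)) for x in np.linspace(P[:,0].min()+.005,P[:,0].max()-.005,4)])
# guard centre assuming along tool x
tips=[]
for nme,(u0,u1,v0,v1) in dict(a=(540,639,50,110),b=(560,639,270,330)).items():
    m=np.zeros((480,640),bool);m[v0:v1,u0:u1]=1;q=W[m&(W[...,2]>.1025)&(W[...,2]<.118)&(d>0)];q9=q[q[:,2]>q[:,2].max()-.004]
    print(nme,len(q),q[:,2].max(),q.mean(0).round(4),q9.mean(0).round(4),len(q9));tips.append(q.mean(0))
t=np.array(tips);dd=t[0]-t[1];print("mid",t.mean(0),"dist",np.linalg.norm(dd[:2]),"yaw",np.arctan2(dd[1],dd[0]))
print("tool x yaw",2*np.arctan2(s["tcp_rot"][1],s["tcp_rot"][0]))
# seats plane
m=np.zeros((480,640),bool);m[50:330,470:640]=1;q=W[m&(abs(W[...,2]-.072)<.006)];print("seat z",np.median(q[:,2]))
# top camera pins
z=np.load("top0.npz");C=cam("top");W=cloud(C,z["d"]);q=W[190:320,285:395].reshape(-1,3);print("top cam pins",q[(q[:,2]>.08)&(q[:,2]<.13)].round(3)[:12])
E
```

```text
hole [np.float64(317.5), np.float64(121.0)] 815 tool [ 0.0769 -0.001   0.032 ] world [0.5692 0.1914 0.1624]
bar top z tool -0.02479770173797963 [(np.float64(0.024), np.float64(-0.0097), np.float64(0.0078)), (np.float64(0.035), np.float64(-0.0095), np.float64(0.0079)), (np.float64(0.046), np.float64(-0.0096), np.float64(0.0079)), (np.float64(0.056), np.float64(-0.0097), np.float64(0.0078))]
a 277 0.1104093182092383 [0.5799 0.0272 0.1058] [0.58   0.0263 0.1081] 107
b 183 0.11040798925399267 [4.319e-01 1.000e-04 1.059e-01] [ 0.4312 -0.0006  0.1082] 71
mid [0.50591671 0.01364405 0.1058279 ] dist 0.15051470585282994 yaw 0.18132917181198463
tool x yaw -0.08056079042766352
seat z 0.07087908454064262
top cam pins [[0.582 0.026 0.104]
 [0.582 0.023 0.104]
 [0.581 0.028 0.102]
 [0.579 0.026 0.108]
 [0.578 0.024 0.109]
 [0.578 0.022 0.109]
 [0.579 0.02  0.104]
 [0.578 0.03  0.104]
 [0.577 0.028 0.106]
 [0.576 0.026 0.108]
 [0.576 0.024 0.109]
 [0.576 0.022 0.108]]
```

```bash
python3 -m crank '[{"hand":255,"travel":[0.07,0.35,0],"dr":[0,0,0]},{"hand":255,"travel":[0.14,0.7,0],"dr":[0,0,0]},{"hand":255,"travel":[0.2,1,0],"dr":[0,0,0]}]'
python3 -m crank '[{"hand":255,"travel":[0.04,0.4,0],"dr":[0,0,-0.15]},{"hand":255,"travel":[0.07,0.7,0.1],"dr":[0,0,-0.35]},{"hand":255,"travel":[0.07,0.85,0.2],"dr":[0,0,-0.52]},{"hand":255,"travel":[0.07,0.85,0.25],"dr":[0,0,-0.52]},{"hand":255,"travel":[0.07,0.85,0.25],"dr":[0,0,-0.52]},{"hand":255,"travel":[0.07,0.85,0.25],"dr":[0,0,-0.52]},{"hand":255,"travel":[0.07,0.85,0.25],"dr":[0,0,-0.52]}]'
python3 - <<'E'
from fit import *
s=telemetry.get_state();p,d=optics.capture("wrist");C=cam("wrist",s)
np.savez("w3.npz",p=p,d=d,pos=s["ee_pos"],q=s["tcp_rot"])
W=cloud(C,d);print(s["ee_pos"],"yaw",2*np.arctan2(s["tcp_rot"][1],s["tcp_rot"][0]))
for zz in (.108,.11): print(proj(C,[[.5053+.0748,.0115+.0135,zz]]))
o=np.hstack([p[:400,180:460],p[:400,180:460]*0]);o[:320,280:600]=0
c=cv2.resize(p[80:160,280:360],None,fx=6,fy=6,interpolation=cv2.INTER_CUBIC)
f=np.zeros((480,800,3),np.uint8);f[:,320:]=c;f[:,:320]=cv2.resize(p,(320,240)).repeat(2,0)[:480] 
cv2.imwrite("pics/w3.png",f[:,:,::-1])
E
```

```text
t: 6.28
ee_pos: [0.5051, 0.0946, 0.1954]
tcp_rot: [0.999, -0.039, -0.001, 0.0]
wrist_force: [0.8, 0.1, -4.5]
width: 0.0167
grip_force: 60.4
t: 6.87
ee_pos: [0.5059, 0.0109, 0.1715]
tcp_rot: [0.996, 0.09, 0.0, -0.0]
wrist_force: [-0.1, 0.5, -4.1]
width: 0.0171
grip_force: 60.4
[0.50587017 0.01085692 0.17150654] yaw 0.17971742536409613
[[317.70196631 126.72370245]]
[[317.70283033 126.60944438]]
```

View pics/w3.png

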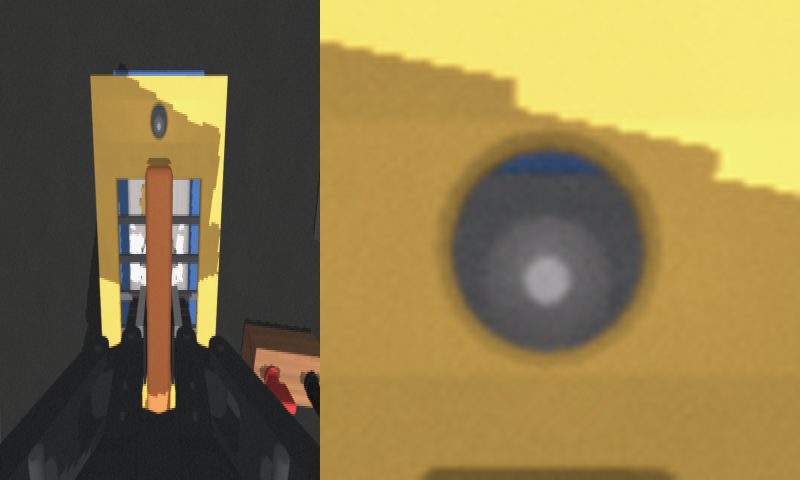

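In the enlarged crop the pin tip shows through the hole at image pixel (317.8,126.7), with the hole centre at (318.2,121.3). That calls for a shift of about -1.4 mm in tool x. Lowering in stages.

```bash
python3 -m crank '[{"hand":255,"travel":[-0.014,0.004,0],"dr":[0,0,0]},{"hand":255,"travel":[-0.014,0.004,0.1],"dr":[0,0,0]},{"hand":255,"travel":[-0.014,0.004,0.2],"dr":[0,0,0]},{"hand":255,"travel":[-0.014,0.004,0.27],"dr":[0,0,0]},{"hand":255,"travel":[-0.014,0.004,0.33],"dr":[0,0,0]},{"hand":255,"travel":[-0.014,0.004,0.38],"dr":[0,0,0]},{"hand":255,"travel":[-0.014,0.004,0.4],"dr":[0,0,0]},{"hand":255,"travel":[-0.014,0.004,0.4],"dr":[0,0,0]}]'
python3 - <<'E'
from h import *
s=telemetry.get_state();print(s["wrist_force"],s["torque"],s["width"])
E
python3 -m crank '[{"hand":255,"travel":[0,0,0.05],"dr":[0,0,0]},{"hand":255,"travel":[0,0,0.1],"dr":[0,0,0]},{"hand":255,"travel":[0,0,0.12],"dr":[0,0,0]},{"hand":255,"travel":[0,0,0.12],"dr":[0,0,0]}]'
```

```text
t: 7.58
ee_pos: [0.5039, 0.0091, 0.1305]
tcp_rot: [0.996, 0.089, -0.001, -0.0]
wrist_force: [0.7, 1.9, -4.1]
width: 0.0165
grip_force: 60.3
[ 0.72822368  1.92687233 -4.11613362] [ 0.39475962 -0.05724161  0.04375401] 0.016496216270503388
t: 7.92
ee_pos: [0.5042, 0.0089, 0.1187]
tcp_rot: [0.996, 0.089, -0.0, -0.0]
wrist_force: [2.1, 1.9, -5.1]
width: 0.0171
grip_force: 60.3
```

```bash
python3 -m crank '[{"hand":255,"travel":[0,0,0.03],"dr":[0,0,0]},{"hand":255,"travel":[0,0,0.05],"dr":[0,0,0]},{"hand":255,"travel":[0,0,0.07],"dr":[0,0,0]},{"hand":255,"travel":[0,0,0.08],"dr":[0,0,0]},{"hand":255,"travel":[0,0,0.08],"dr":[0,0,0]}]'
python3 -m crank '[{"hand":255,"travel":[0,0,0.01],"dr":[0,0,0]},{"hand":255,"travel":[0,0,0.02],"dr":[0,0,0]},{"hand":255,"travel":[0,0,0.02],"dr":[0,0,0]}]'
```

```text
t: 8.33
ee_pos: [0.5043, 0.0089, 0.1111]
tcp_rot: [0.996, 0.09, 0.0, -0.0]
wrist_force: [2.1, 2.7, -4.8]
width: 0.0172
grip_force: 60.4
t: 8.58
ee_pos: [0.5044, 0.0089, 0.1093]
tcp_rot: [0.996, 0.09, 0.0, -0.0]
wrist_force: [1.1, 2.8, -3.9]
width: 0.017
grip_force: 60.6
```

```bash
python3 -m crank '[{"hand":255,"travel":[0,0,0.01],"dr":[0,0,0]},{"hand":255,"travel":[0,0,0.01],"dr":[0,0,0]},{"hand":255,"travel":[0,0,0.01],"dr":[0,0,0]}]'
python3 -m crank '[{"hand":255,"travel":[0,0,0.008],"dr":[0,0,0]},{"hand":255,"travel":[0,0,0.008],"dr":[0,0,0]},{"hand":255,"travel":[0,0,0.008],"dr":[0,0,0]}]'
```

```text
t: 8.83
ee_pos: [0.5045, 0.009, 0.109]
tcp_rot: [0.996, 0.09, 0.0, -0.0]
wrist_force: [-3.1, 4.9, 5.0]
width: 0.0168
grip_force: 61.6
t: 9.08
ee_pos: [0.5045, 0.009, 0.1089]
tcp_rot: [0.996, 0.09, 0.0, -0.0]
wrist_force: [-6.9, 4.5, 10.4]
width: 0.0167
grip_force: 62.5
```

```bash
python3 -m crank '[{"hand":0,"travel":[0,0,0],"dr":[0,0,0]},{"hand":0,"travel":[0,0,0],"dr":[0,0,0]},{"hand":0,"travel":[0,0,0],"dr":[0,0,0]},{"hand":0,"travel":[0,0,0],"dr":[0,0,0]},{"hand":0,"travel":[0,0,0],"dr":[0,0,0]},{"hand":0,"travel":[0,0,0],"dr":[0,0,0]},{"hand":0,"travel":[0,0,-0.2],"dr":[0,0,0]},{"hand":0,"travel":[0,0,-0.6],"dr":[0,0,0]},{"hand":0,"travel":[0,0,-1],"dr":[0,0,0]},{"hand":0,"travel":[0,0,-1],"dr":[0,0,0]},{"hand":0,"travel":[0,0,-1],"dr":[0,0,0]}]'
python3 - <<'E'
from h import *
s=telemetry.get_state();p,d=optics.capture("wrist");C=cam("wrist",s);W=cloud(C,d)
cv2.imwrite("pics/w4.png",p[:,:,::-1]);np.savez("w4.npz",p=p,d=d,pos=s["ee_pos"],q=s["tcp_rot"])
hsv=cv2.cvtColor(p,cv2.COLOR_RGB2HSV);m=(hsv[...,1]>130)&(hsv[...,0]>19)&(hsv[...,0]<35)&(d>0)&(abs(W[...,2]-.078)<.02)
q=W[m];A=np.c_[q[:,:2]-q[:,:2].mean(0),np.ones(len(q))];c=np.linalg.lstsq(A,q[:,2],rcond=None)[0];print("plate n,slope,z",len(q),c)
p,d=optics.capture("top");W=cloud(cam("top"),d);q=W[195:320,290:390].reshape(-1,3);hsv=cv2.cvtColor(p,cv2.COLOR_RGB2HSV)[195:320,290:390].reshape(-1,3);m=(hsv[:,1]>130)&(hsv[:,0]>21)&(hsv[:,0]<35)&(abs(q[:,2]-.078)<.03);print("top",m.sum(),np.percentile(q[m][:,2],[10,50,90]))
E
```

```text
t: 10.0
ee_pos: [0.5065, 0.0085, 0.2108]
tcp_rot: [0.996, 0.09, 0.003, 0.001]
wrist_force: [-0.1, -0.2, -0.2]
width: 0.0854
grip_force: 0.0
plate n,slope,z 12765 [0.00151001 0.00202689 0.07697814]
top 832 [0.07406981 0.07718811 0.0798439 ]
```

View pics/w4.png

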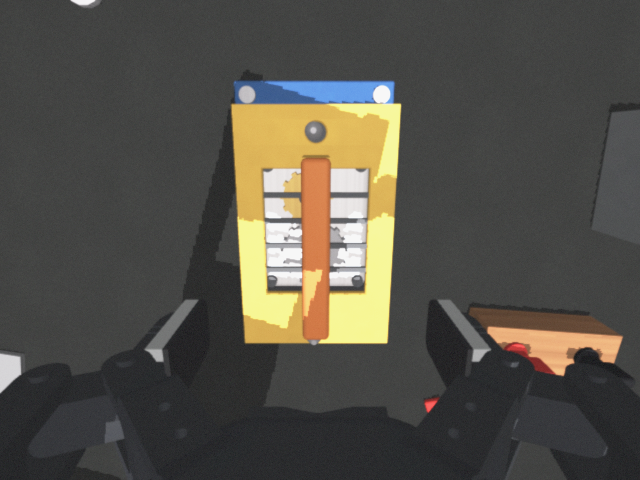

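The guard is on both pins, level (slope under 0.2%), with its top at 0.077 m, so it is flush. Next: the red key, now at about (520,350).

```bash
python3 -m crank '[{"hand":0,"travel":[-0.65,0.94,0],"dr":[0,0,0]},{"hand":0,"travel":[-0.65,0.94,0],"dr":[0,0,0]},{"hand":0,"travel":[-0.65,0.94,0],"dr":[0,0,0]}]'
python3 -m crank '[{"hand":0,"travel":[-0.64,0.94,0],"dr":[0,0,-1]},{"hand":0,"travel":[-0.64,0.94,0],"dr":[0,0,-1]},{"hand":0,"travel":[-0.64,0.94,0],"dr":[0,0,-1]},{"hand":0,"travel":[-0.64,0.94,0],"dr":[0,0,-1]}]'
python3 -m crank '[{"hand":0,"travel":[0,0,0],"dr":[0,0,-1]},{"hand":0,"travel":[0,0,0],"dr":[0,0,-1]},{"hand":0,"travel":[0,0,0],"dr":[0,0,-1]},{"hand":0,"travel":[0,0,0],"dr":[0,0,-1]}]'
python3 -m crank '[{"hand":0,"travel":[0,0,0],"dr":[0,0,-1]},{"hand":0,"travel":[0,0,0],"dr":[0,0,-1]},{"hand":0,"travel":[0,0,0],"dr":[0,0,-1]},{"hand":0,"travel":[0,0,0],"dr":[0,0,-1]},{"hand":0,"travel":[0,0,0],"dr":[0,0,-1]},{"hand":0,"travel":[0,0,0],"dr":[0,0,-1]}]'
python3 - <<'E'
from h import *
s=telemetry.get_state();p,d=optics.capture("wrist");C=cam("wrist",s);W=cloud(C,d)
cv2.imwrite("pics/w5.png",p[:,:,::-1]);np.savez("w5.npz",p=p,d=d,pos=s["ee_pos"],q=s["tcp_rot"])
hsv=cv2.cvtColor(p,cv2.COLOR_RGB2HSV);H,S,V=[hsv[...,k].astype(int) for k in range(3)]
m=(S>130)&((H<7)|(H>174))&(V>40)&(W[...,2]>.071)&(W[...,2]<.095);m[:,:150]=0;m[:,500:]=0;m=big(m);v,u=np.nonzero(m)
print(m.sum(),u.mean(),v.mean(),np.median(W[m][:,2]),rect(onz(C,np.c_[u,v],.082)),W[m].mean(0))
m=(W[...,2]>.037)&(W[...,2]<.047);m[:,:150]=0;m[:,500:]=0;m=big(m);print("block",m.sum(),rect(W[m]))
print(s["joint_positions"],"yaw",2*np.arctan2(s["tcp_rot"][1],s["tcp_rot"][0]),s["ee_pos"])
E
```

```text
t: 10.35
ee_pos: [0.4548, -0.0961, 0.2052]
tcp_rot: [0.996, 0.09, -0.002, -0.001]
wrist_force: [0.7, -0.5, 0.2]
width: 0.0853
grip_force: 0.0
t: 10.68
ee_pos: [0.408, -0.2022, 0.2054]
tcp_rot: [0.952, 0.307, -0.002, -0.001]
wrist_force: [-0.3, 0.1, 0.2]
width: 0.0851
grip_force: 0.0
t: 11.02
ee_pos: [0.4096, -0.1987, 0.2052]
tcp_rot: [0.845, 0.534, -0.001, -0.002]
wrist_force: [-0.4, -0.7, 0.1]
width: 0.0856
grip_force: 0.0
t: 11.52
ee_pos: [0.4101, -0.1986, 0.2058]
tcp_rot: [0.69, 0.724, -0.0, -0.002]
wrist_force: [-0.2, 0.1, -0.4]
width: 0.085
grip_force: 0.0
551 322.7822141560799 233.9255898366606 0.08050756226900746 (array([ 0.4144, -0.1978]), array([34., 10.]), np.float64(-1.5156)) [ 0.41463729 -0.19796724  0.08018213]
block 6816 (array([ 0.4183, -0.235 ]), array([131.,  50.]), np.float64(-1.4714))
[-6.24382218e-01 -1.73852372e-01  1.97639381e+00 -2.84637949e-05
  1.34217007e+00 -6.71361473e-01] yaw 1.617782076309219 [ 0.41005346 -0.19859495  0.20580412]
```

View pics/w5.png

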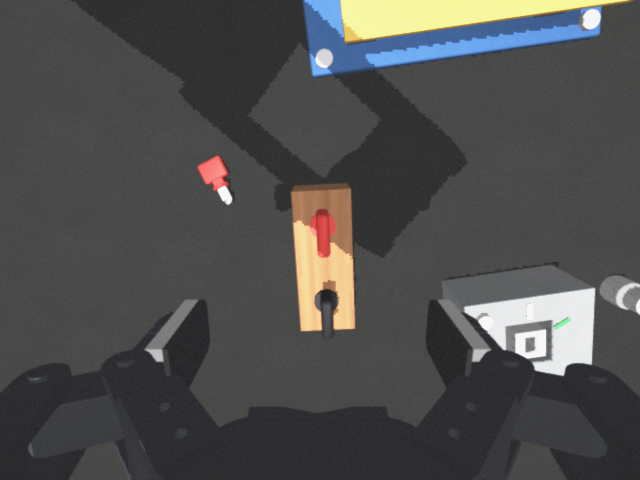

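The view shows the red key bow at (323,234), the black key at (326,310), and the small loose key at (215,175), which stays. The switch barrel is at (530,345).

```bash
python3 -m crank '[{"hand":0,"travel":[0.004,0.044,0.35],"dr":[0,0,-0.065]},{"hand":0,"travel":[0.004,0.044,0.7],"dr":[0,0,-0.065]},{"hand":0,"travel":[0.004,0.044,1],"dr":[0,0,-0.065]},{"hand":0,"travel":[0.004,0.044,1],"dr":[0,0,-0.065]}]'
python3 -m crank '[{"hand":0,"travel":[0,0,0.2],"dr":[0,0,0]},{"hand":0,"travel":[0,0,0.4],"dr":[0,0,0]},{"hand":0,"travel":[0,0,0.53],"dr":[0,0,0]},{"hand":0,"travel":[0,0,0.53],"dr":[0,0,0]},{"hand":0,"travel":[0,0,0.53],"dr":[0,0,0]}]'
python3 -m crank '[{"hand":255,"travel":[0,0,0],"dr":[0,0,0]},{"hand":255,"travel":[0,0,0],"dr":[0,0,0]},{"hand":255,"travel":[0,0,0],"dr":[0,0,0]},{"hand":255,"travel":[0,0,0],"dr":[0,0,0]},{"hand":255,"travel":[0,0,0],"dr":[0,0,0]},{"hand":255,"travel":[0,0,0],"dr":[0,0,0]},{"hand":255,"travel":[0,0,0],"dr":[0,0,0]},{"hand":255,"travel":[0,0,0],"dr":[0,0,0]},{"hand":255,"travel":[0,0,0],"dr":[0,0,0]},{"hand":255,"travel":[0,0,0],"dr":[0,0,0]},{"hand":255,"travel":[0,0,0],"dr":[0,0,0]}]'
```

```text
t: 11.9
ee_pos: [0.4108, -0.1954, 0.101]
tcp_rot: [0.678, 0.735, -0.001, -0.006]
wrist_force: [-1.7, 1.5, -0.8]
width: 0.0853
grip_force: 0.0
t: 12.32
ee_pos: [0.4154, -0.1986, 0.0552]
tcp_rot: [0.678, 0.735, -0.0, -0.0]
wrist_force: [0.2, -0.3, 0.4]
width: 0.0858
grip_force: 0.0
t: 13.23
ee_pos: [0.4153, -0.1986, 0.0549]
tcp_rot: [0.677, 0.736, -0.0, 0.0]
wrist_force: [-3.1, 1.9, 5.1]
width: 0.0089
grip_force: 58.9
```

```bash
python3 -m crank '[{"hand":255,"travel":[0,0,-0.15],"dr":[0,0,0]},{"hand":255,"travel":[0,0,-0.4],"dr":[0,0,0]},{"hand":255,"travel":[0,0,-0.7],"dr":[0,0,0]},{"hand":255,"travel":[0,0,-1],"dr":[0,0,0]},{"hand":255,"travel":[0,0,-1],"dr":[0,0,0]}]'
python3 -m crank '[{"hand":255,"travel":[-0.3,0.3,0],"dr":[0,0,0]},{"hand":255,"travel":[-0.6,0.6,0],"dr":[0,0,0]},{"hand":255,"travel":[-0.8,0.85,0],"dr":[0,0,0]},{"hand":255,"travel":[-0.8,0.85,0],"dr":[0,0,0]}]'
python3 -m crank '[{"hand":255,"travel":[-0.3,0.3,0],"dr":[0,0,0]},{"hand":255,"travel":[-0.55,0.6,0],"dr":[0,0,0]},{"hand":255,"travel":[-0.8,0.85,0],"dr":[0,0,0]},{"hand":255,"travel":[-0.8,0.85,0],"dr":[0,0,0]},{"hand":255,"travel":[-0.8,0.85,0],"dr":[0,0,0]},{"hand":255,"travel":[-0.8,0.85,0],"dr":[0,0,0]}]'
python3 - <<'E'
from h import *
s=telemetry.get_state();p,d=optics.capture("wrist");C=cam("wrist",s);W=cloud(C,d)
cv2.imwrite("pics/w6.png",p[:,:,::-1]);np.savez("w6.npz",p=p,d=d,pos=s["ee_pos"],q=s["tcp_rot"])
print(s["ee_pos"],s["tcp_rot"],proj(C,[[.5987,-.2936,.062]]))
print([(r["location"],r["p"]) for r in nets.search_frame("wrist","switch_slot")])
E
```

```text
t: 13.65
ee_pos: [0.4185, -0.2007, 0.1605]
tcp_rot: [0.677, 0.736, 0.001, 0.005]
wrist_force: [0.5, -1.2, -0.2]
width: 0.0087
grip_force: 58.6
t: 13.98
ee_pos: [0.51, -0.2743, 0.1529]
tcp_rot: [0.677, 0.736, 0.0, 0.001]
wrist_force: [-1.0, 0.7, -0.6]
width: 0.0088
grip_force: 58.8
t: 14.48
ee_pos: [0.5972, -0.3432, 0.153]
tcp_rot: [0.677, 0.736, -0.0, -0.001]
wrist_force: [-0.6, 0.5, -0.2]
width: 0.0087
grip_force: 58.9
[ 0.59720124 -0.34318345  0.1529801 ] [ 6.77057334e-01  7.35929079e-01 -9.63964119e-05 -1.32229151e-03] [[325.18409234 172.20247947]]
[([335.9, 172.1], 0.7)]
```

View pics/w6.png

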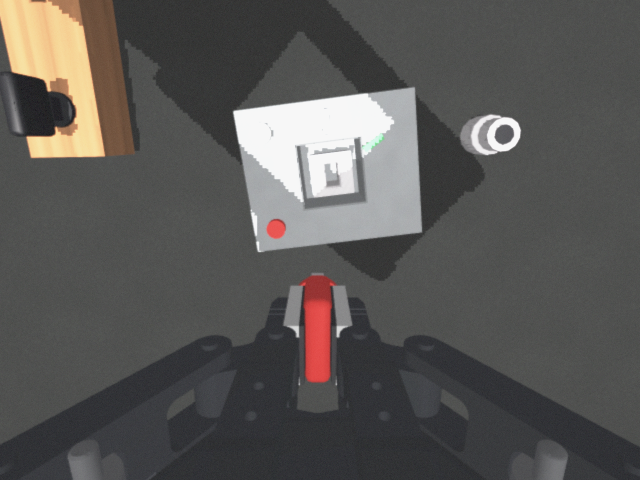

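The view shows the switch box with the barrel and slot at about (334,172), the slot running up and down the image. The held key's bow is at (318,325). I'll measure the slot numerically.

```bash
python3 - <<'E'
from h import *
z=np.load("w6.npz");p,d=z["p"],z["d"];s=dict(ee_pos=z["pos"],tcp_rot=z["q"]);C=cam("wrist",s);W=cloud(C,d)
g=cv2.cvtColor(p,cv2.COLOR_RGB2GRAY)
print("gray");[print(v,' '.join('%3d'%x for x in g[v,304:366:2])) for v in range(142,208,2)]
print("z mm");[print(v,' '.join('%3d'%x for x in W[v,304:366:2,2]*1000)) for v in range(142,208,2)]
E
```

```text
gray
142 247 247 246 245 242 236 233 233 236 238 243 245 246 247 247 247 247 247 247 247 247 247 247 247 247 178 115 116 176 244 247
144 218 237 242 245 247 247 247 247 247 247 247 247 247 247 247 247 247 247 247 247 247 247 247 246 245 205 116 116 161 231 246
146 179 245 247 247 247 247 247 247 247 247 247 247 247 247 247 247 242 246 246 246 246 246 245 177 180 194 118 116 156 187 229
148 174 177 227 247 247 247 247 247 247 211 196 202 245 246 246 242 180 179 179 179 179 177 191 179 181 225 116 116 148 225 238
150 175 176 226 247 247 215 200 218 246 192 177 179 179 175 173 170 165 165 158 162 161 188 216 215 183 241 116 114 138 232 244
152 173 179 239 247 247 200 174 174 172 174 162 162 162 186 210 232 244 247 247 247 247 247 247 247 194 242 114 113 133 230 247
154 176 184 247 228 201 184 208 231 244 247 247 247 247 247 247 247 247 247 247 247 247 247 247 247 223 245 123 117 124 228 234
156 178 184 247 247 247 247 247 247 247 247 247 247 247 247 247 247 247 247 247 247 247 247 247 247 225 245 126 116 116 217 189
158 177 179 243 247 247 247 247 247 247 247 247 247 247 247 247 247 247
[... 6657 characters left out ...]
  21  22  23  24  26  28  27  28  30  32  33  35  36  38  51
198  49  23  13  15  15  18  19  19  21  21  23  24  25  26  28  30  32  32  33  34  35  35  37  38  39  40  41  43  42  45  50
200  51  26  23  25  26  28  29  29  31  32  33  34  35  35  38  38  41  39  40  41  42  45  45 294  48  49  49  51  50  53  53
202  56  32  33  34  35  36  38  39  40  41  43  42  43  44  45  47  48  49  51  49  51  53  54  55  54  55  57  58  58  57  58
204  58  41  43  41  44  45  46  46  48  48  49  50  51  52  53  54  55  57  56  57  57  59  59  58  59  58  58  58  59  59  58
206  59  50  49  50  51  53  54  54  55  56  56  58  57  58  57  57  59  59  60  59  57  59  58  60  58  58  59  59  59  59  59
```

```bash
python3 - <<'E'
from h import *
z=np.load("w6.npz");p,d=z["p"],z["d"];s=dict(ee_pos=z["pos"],tcp_rot=z["q"]);C=cam("wrist",s);W=cloud(C,d);Rt=R.from_quat(s["tcp_rot"])
w=np.zeros((480,640),bool);w[148:199,306:358]=1
m=big(w&(W[...,2]>.058)&(W[...,2]<.065));f=m.copy()
cn,_=cv2.findContours(m.astype(np.uint8),cv2.RETR_EXTERNAL,cv2.CHAIN_APPROX_NONE);hull=np.zeros((480,640),np.uint8);cv2.drawContours(hull,cn,-1,1,-1)
v,u=np.nonzero(m);b=rect(onz(C,np.c_[u,v],.062));print("barrel",b)
h=cv2.morphologyEx(((hull>0)&(W[...,2]<.0575)).astype(np.uint8),cv2.MORPH_OPEN,np.ones((3,3)));h=big(h);v,u=np.nonzero(h);P=onz(C,np.c_[u,v],.062);sl=rect(P);print("slot",h.sum(),sl,P.mean(0),"px",u.min(),u.max(),v.min(),v.max())
hsv=cv2.cvtColor(p,cv2.COLOR_RGB2HSV);H,S,V=[hsv[...,k].astype(int) for k in range(3)]
r=(S>130)&((H<7)|(H>174))&(W[...,2]>.165);r[:,:280]=0;r[:,360:]=0;r[:250]=0;r=big(r);print("bow z",np.percentile(W[r][:,2],[5,50,95]))
r&=W[...,2]>np.percentile(W[r][:,2],95)-.005
v,u=np.nonzero(r);P=onz(C,np.c_[u,v],np.median(W[r][:,2]));T=Rt.inv().apply(P-s["ee_pos"]);print("bow in tool",rect(T),T[:,:2].min(0),T[:,:2].max(0))
print("toolyaw",2*np.arctan2(s["tcp_rot"][1],s["tcp_rot"][0]))
E
```

```text
barrel (array([ 0.6028, -0.2945]), array([26., 26.]), np.float64(-1.3628))
slot 292 (array([ 0.6028, -0.2944]), array([14.,  8.]), np.float64(-1.3704)) [ 0.60269922 -0.29433934  0.062     ] px 324 338 163 185
bow z [0.16977838 0.17840802 0.1796448 ]
bow in tool (array([0.0015, 0.0007]), array([36., 10.]), np.float64(0.0038)) [-0.01657989 -0.00406244] [0.01958272 0.00564459]
toolyaw 1.6540776861887156
```

```bash
python3 -m crank '[{"hand":255,"travel":[0.2,0.05,0],"dr":[0,0,-0.12]},{"hand":255,"travel":[0.466,0.09,0.1],"dr":[0,0,-0.232]},{"hand":255,"travel":[0.466,0.09,0.3],"dr":[0,0,-0.232]},{"hand":255,"travel":[0.466,0.09,0.43],"dr":[0,0,-0.232]},{"hand":255,"travel":[0.466,0.09,0.45],"dr":[0,0,-0.232]},{"hand":255,"travel":[0.466,0.09,0.45],"dr":[0,0,-0.232]},{"hand":255,"travel":[0.466,0.09,0.45],"dr":[0,0,-0.232]},{"hand":255,"travel":[0.466,0.09,0.45],"dr":[0,0,-0.232]}]'
python3 - <<'E'
from h import *
s=telemetry.get_state();p,d=optics.capture("wrist");C=cam("wrist",s);W=cloud(C,d)
print("yaw",2*np.arctan2(s["tcp_rot"][1],s["tcp_rot"][0]),s["ee_pos"],proj(C,[[.6028,-.2944,.062]]))
c=cv2.resize(p[180:420,200:440],None,fx=2.5,fy=2.5,interpolation=cv2.INTER_CUBIC);cv2.imwrite("pics/w7.png",c[:,:,::-1]);np.savez("w7.npz",p=p,d=d,pos=s["ee_pos"],q=s["tcp_rot"])
w=np.zeros((480,640),bool);w[150:420,250:390]=1
m=big(w&(W[...,2]>.059)&(W[...,2]<.065)); v,u=np.nonzero(m);print(m.sum(),rect(onz(C,np.c_[u,v],.062)),u.min(),u.max(),v.min(),v.max())
E
```

```text
t: 15.25
ee_pos: [0.6035, -0.2977, 0.1109]
tcp_rot: [0.634, 0.774, 0.0, 0.001]
wrist_force: [0.2, 0.0, -0.3]
width: 0.0086
grip_force: 58.9
yaw 1.7691812225678256 [ 0.60353788 -0.2977176   0.11087829] [[315.31001066 263.06172746]]
5673 (array([ 0.6027, -0.2923]), array([88., 81.]), np.float64(-1.3276)) 250 389 180 334
```

```bash
python3 -m crank '[{"hand":255,"travel":[0.019,-0.008,0],"dr":[0,0,0]},{"hand":255,"travel":[0.019,-0.008,0],"dr":[0,0,0]},{"hand":255,"travel":[0.019,-0.008,0.05],"dr":[0,0,0]},{"hand":255,"travel":[0.019,-0.008,0.1],"dr":[0,0,0]},{"hand":255,"travel":[0.019,-0.008,0.15],"dr":[0,0,0]},{"hand":255,"travel":[0.019,-0.008,0.18],"dr":[0,0,0]},{"hand":255,"travel":[0.019,-0.008,0.18],"dr":[0,0,0]},{"hand":255,"travel":[0.019,-0.008,0.18],"dr":[0,0,0]}]'
```

```text
t: 15.97
ee_pos: [0.6016, -0.2947, 0.0908]
tcp_rot: [0.633, 0.774, -0.0, -0.001]
wrist_force: [-1.1, -0.3, -0.3]
width: 0.0089
grip_force: 58.9
```

```bash
python3 -m crank '[{"hand":255,"travel":[0.0,0.0,0.05],"dr":[0,0,0]},{"hand":255,"travel":[0,0,0.09],"dr":[0,0,0]},{"hand":255,"travel":[0,0,0.12],"dr":[0,0,0]},{"hand":255,"travel":[0,0,0.14],"dr":[0,0,0]},{"hand":255,"travel":[0,0,0.14],"dr":[0,0,0]},{"hand":255,"travel":[0,0,0.14],"dr":[0,0,0]}]'
python3 -m crank '[{"hand":255,"travel":[0,0,0.01],"dr":[0,0,0]},{"hand":255,"travel":[0,0,0.02],"dr":[0,0,0]},{"hand":255,"travel":[0,0,0.02],"dr":[0,0,0]}]'
```

```text
t: 16.47
ee_pos: [0.6017, -0.2948, 0.0771]
tcp_rot: [0.633, 0.774, -0.0, -0.0]
wrist_force: [-0.3, 0.5, -1.4]
width: 0.0092
grip_force: 58.9
t: 16.72
ee_pos: [0.6021, -0.2948, 0.0756]
tcp_rot: [0.633, 0.774, 0.0, 0.0]
wrist_force: [-0.4, 1.7, -0.5]
width: 0.0086
grip_force: 58.9
```

```bash
python3 -m crank '[{"hand":255,"travel":[0,0,0.01],"dr":[0,0,0]},{"hand":255,"travel":[0,0,0.01],"dr":[0,0,0]},{"hand":255,"travel":[0,0,0.01],"dr":[0,0,0]}]'
python3 -m crank '[{"hand":255,"travel":[0,0,0.008],"dr":[0,0,0]},{"hand":255,"travel":[0,0,0.008],"dr":[0,0,0]},{"hand":255,"travel":[0,0,0.008],"dr":[0,0,0]}]'
```

```text
t: 16.97
ee_pos: [0.6021, -0.2948, 0.0749]
tcp_rot: [0.633, 0.774, 0.0, 0.0]
wrist_force: [-0.9, 2.8, 2.8]
width: 0.009
grip_force: 59.3
t: 17.22
ee_pos: [0.6022, -0.2948, 0.0749]
tcp_rot: [0.633, 0.774, 0.0, 0.0]
wrist_force: [-3.2, 4.5, 8.3]
width: 0.0093
grip_force: 60.1
```

```bash
python3 -m crank '[{"hand":255,"travel":[0,0,0],"dr":[0,0,0.2]},{"hand":255,"travel":[0,0,0],"dr":[0,0,0.4]},{"hand":255,"travel":[0,0,0],"dr":[0,0,0.6]},{"hand":255,"travel":[0,0,0],"dr":[0,0,0.8]},{"hand":255,"travel":[0,0,0],"dr":[0,0,1]},{"hand":255,"travel":[0,0,0],"dr":[0,0,1]}]'
python3 -m crank '[{"hand":255,"travel":[0,0,0],"dr":[0,0,0.2]},{"hand":255,"travel":[0,0,0],"dr":[0,0,0.4]},{"hand":255,"travel":[0,0,0],"dr":[0,0,0.6]},{"hand":255,"travel":[0,0,0],"dr":[0,0,0.8]},{"hand":255,"travel":[0,0,0],"dr":[0,0,0.9]},{"hand":255,"travel":[0,0,0],"dr":[0,0,0.9]}]'
python3 - <<'E'
from h import *
s=telemetry.get_state();print("yaw",2*np.arctan2(s["tcp_rot"][1],s["tcp_rot"][0]),s["torque"],s["joint_positions"][5])
E
```

```text
t: 17.72
ee_pos: [0.6031, -0.295, 0.0749]
tcp_rot: [0.806, 0.592, 0.001, 0.001]
wrist_force: [0.4, 2.9, 5.6]
width: 0.0091
grip_force: 59.7
t: 18.22
ee_pos: [0.6033, -0.2954, 0.0749]
tcp_rot: [0.917, 0.398, 0.001, 0.001]
wrist_force: [2.0, 1.8, 4.7]
width: 0.0091
grip_force: 59.6
yaw 0.819707717752585 [ 0.46017411 -0.46067866  0.03498179] 0.17797140968300718
```

```bash
P='from h import *
s=telemetry.get_state();print("turned",1.769-2*np.arctan2(s["tcp_rot"][1],s["tcp_rot"][0]),s["torque"])'
python3 -m crank '[{"hand":255,"travel":[0,0,0],"dr":[0,0,0.2]},{"hand":255,"travel":[0,0,0],"dr":[0,0,0.4]},{"hand":255,"travel":[0,0,0],"dr":[0,0,0.5]},{"hand":255,"travel":[0,0,0],"dr":[0,0,0.5]}]'; python3 -c "$P"
python3 -m crank '[{"hand":255,"travel":[0,0,0],"dr":[0,0,0.05]},{"hand":255,"travel":[0,0,0],"dr":[0,0,0.1]},{"hand":255,"travel":[0,0,0],"dr":[0,0,0.1]},{"hand":255,"travel":[0,0,0],"dr":[0,0,0.1]}]'; python3 -c "$P"
```

```text
t: 18.55
ee_pos: [0.6033, -0.2955, 0.0749]
tcp_rot: [0.96, 0.282, 0.001, 0.001]
wrist_force: [2.8, 1.3, 5.0]
width: 0.009
grip_force: 59.7
turned 1.1980611365930591 [ 0.31012282 -0.49002395 -0.0227426 ]
t: 18.88
ee_pos: [0.6032, -0.2955, 0.0749]
tcp_rot: [0.966, 0.259, 0.001, 0.001]
wrist_force: [3.6, 2.8, 5.3]
width: 0.0092
grip_force: 59.7
turned 1.2451148102253962 [ 0.3736109  -0.46161395 -0.01972953]
```

```bash
P='from h import *
s=telemetry.get_state();print("turned",1.769-2*np.arctan2(s["tcp_rot"][1],s["tcp_rot"][0]),s["torque"])'
python3 -m crank '[{"hand":255,"travel":[0,0,0],"dr":[0,0,0.08]},{"hand":255,"travel":[0,0,0],"dr":[0,0,0.08]},{"hand":255,"travel":[0,0,0],"dr":[0,0,0.08]}]'; python3 -c "$P"
python3 -m crank '[{"hand":255,"travel":[0,0,0],"dr":[0,0,0.06]},{"hand":255,"travel":[0,0,0],"dr":[0,0,0.06]},{"hand":255,"travel":[0,0,0],"dr":[0,0,0.06]}]'; python3 -c "$P"
```

```text
t: 19.13
ee_pos: [0.6032, -0.2954, 0.0749]
tcp_rot: [0.971, 0.24, 0.001, 0.001]
wrist_force: [2.5, 1.3, 4.7]
width: 0.0091
grip_force: 59.8
turned 1.2850968368508684 [ 0.45188378 -0.41701631 -0.02082975]
t: 19.38
ee_pos: [0.6032, -0.2954, 0.0749]
tcp_rot: [0.974, 0.225, 0.001, 0.001]
wrist_force: [1.7, 2.3, 5.3]
width: 0.009
grip_force: 59.7
turned 1.314952439593235 [ 0.50498741 -0.43687238  0.02049748]
```

```bash
P='from h import *
s=telemetry.get_state();print("turned",1.769-2*np.arctan2(s["tcp_rot"][1],s["tcp_rot"][0]),s["torque"])'
python3 -m crank '[{"hand":255,"travel":[0,0,0],"dr":[0,0,0.08]},{"hand":255,"travel":[0,0,0],"dr":[0,0,0.08]},{"hand":255,"travel":[0,0,0],"dr":[0,0,0.08]}]'; python3 -c "$P"
python3 - <<'E'
from h import *
s=telemetry.get_state();p,d=optics.capture("wrist");C=cam("wrist",s);W=cloud(C,d)
c=cv2.resize(p[150:420,180:460],None,fx=2.2,fy=2.2,interpolation=cv2.INTER_CUBIC);cv2.imwrite("pics/w8.png",c[:,:,::-1])
# barrel edges seen under the key
hsv=cv2.cvtColor(p,cv2.COLOR_RGB2HSV)
hp=R.from_quat(s["tcp_rot"])
w=np.zeros((480,640),bool);w[:,200:440]=1
m=w&(W[...,2]>.0595)&(W[...,2]<.0645)&(np.hypot(W[...,0]-.6028,W[...,1]+.2944)<.0195);print(m.sum());
rel=(W[m]-[.6028,-.2944,0])[:,:2]
for a in np.arange(-0.1,0.9,.1):   # extents of barrel in trial frames
    q=rel@np.array([[np.cos(a),-np.sin(a)],[np.sin(a),np.cos(a)]]);print(round(a,2),np.percentile(q,[1,99],axis=0).round(4).ravel())
E
```

```text
t: 19.63
ee_pos: [0.6033, -0.2954, 0.0749]
tcp_rot: [0.979, 0.206, 0.001, 0.001]
wrist_force: [1.7, 1.6, 5.7]
width: 0.0095
grip_force: 59.7
turned 1.3549008804963405 [ 0.4421603  -0.51928361  0.12135721]
734
-0.1 [-0.0053 -0.0069  0.0174  0.017 ]
0.0 [-0.0041 -0.0079  0.0174  0.017 ]
0.1 [-0.0028 -0.0089  0.0172  0.0169]
0.2 [-0.0015 -0.0098  0.0168  0.0165]
0.3 [-0.0001 -0.0106  0.0163  0.016 ]
0.4 [ 0.0012 -0.0113  0.0157  0.0152]
0.5 [ 0.0025 -0.0119  0.015   0.0144]
0.6 [ 0.0032 -0.0124  0.0142  0.0136]
0.7 [ 0.0023 -0.0129  0.0133  0.0129]
0.8 [ 0.001  -0.0138  0.0136  0.0119]
```

```bash
P='from h import *
s=telemetry.get_state();print("turned",1.769-2*np.arctan2(s["tcp_rot"][1],s["tcp_rot"][0]),s["torque"])'
python3 -m crank '[{"hand":255,"travel":[0,0,0],"dr":[0,0,0.06]},{"hand":255,"travel":[0,0,0],"dr":[0,0,0.06]},{"hand":255,"travel":[0,0,0],"dr":[0,0,0.06]}]'; python3 -c "$P"
```

```text
t: 19.93
ee_pos: [0.6032, -0.2955, 0.0749]
tcp_rot: [0.982, 0.191, 0.001, 0.001]
wrist_force: [3.6, 1.2, 5.4]
width: 0.009
grip_force: 59.7
turned 1.3848316238891758 [ 0.39829529 -0.4719327   0.08209401]
```

```bash
P='from h import *
s=telemetry.get_state();print("turned",1.769-2*np.arctan2(s["tcp_rot"][1],s["tcp_rot"][0]),s["torque"])'
python3 -m crank '[{"hand":255,"travel":[0,0,0],"dr":[0,0,0.06]},{"hand":255,"travel":[0,0,0],"dr":[0,0,0.06]},{"hand":255,"travel":[0,0,0],"dr":[0,0,0.06]}]'; python3 -c "$P"
python3 -m crank '[{"hand":255,"travel":[0,0,0],"dr":[0,0,0.06]},{"hand":255,"travel":[0,0,0],"dr":[0,0,0.06]},{"hand":255,"travel":[0,0,0],"dr":[0,0,0.06]}]'; python3 -c "$P"
python3 - <<'E'
from h import *
s=telemetry.get_state();p,d=optics.capture("wrist");C=cam("wrist",s);W=cloud(C,d)
hsv=cv2.cvtColor(p,cv2.COLOR_RGB2HSV);H,S,V=[hsv[...,k].astype(int) for k in range(3)]
r=(S>130)&((H<7)|(H>174))&(W[...,2]>.096);r[:,:270]=0;r[:,370:]=0;r=big(r);P=W[r];T=R.from_quat(s["tcp_rot"]).inv().apply(P-s["ee_pos"]);print("bow in tool",r.sum(),rect(T))
E
```

```text
t: 20.18
ee_pos: [0.6033, -0.2956, 0.0749]
tcp_rot: [0.984, 0.176, 0.001, 0.001]
wrist_force: [2.6, 2.3, 4.9]
width: 0.0088
grip_force: 59.7
turned 1.4145954629078115 [ 0.36028192 -0.46392013  0.22168516]
t: 20.43
ee_pos: [0.6034, -0.2955, 0.0749]
tcp_rot: [0.987, 0.162, 0.001, 0.001]
wrist_force: [3.1, 2.2, 5.5]
width: 0.0091
grip_force: 59.7
turned 1.4445382964553386 [ 0.38612889 -0.6056152   0.2212903 ]
bow in tool 2157 (array([ 0.0264, -0.0008]), array([87., 10.]), np.float64(0.0041))
```

The torque holds at 0.22 N m, well over the 0.04 N m friction, so the barrel is at its stop. Releasing and lifting off.

```bash
python3 -m crank '[{"hand":0,"travel":[0,0,0],"dr":[0,0,0]},{"hand":0,"travel":[0,0,0],"dr":[0,0,0]},{"hand":0,"travel":[0,0,0],"dr":[0,0,0]},{"hand":0,"travel":[0,0,0],"dr":[0,0,0]},{"hand":0,"travel":[0,0,0],"dr":[0,0,0]},{"hand":0,"travel":[0,0,0],"dr":[0,0,0]},{"hand":0,"travel":[0,0,-0.2],"dr":[0,0,0]},{"hand":0,"travel":[0,0,-0.5],"dr":[0,0,0]},{"hand":0,"travel":[0,0,-0.9],"dr":[0,0,0]},{"hand":0,"travel":[0,0,-1],"dr":[0,0,0]},{"hand":0,"travel":[0,0,-1],"dr":[0,0,0]}]'
python3 - <<'E'
from h import *
s=telemetry.get_state();p,d=optics.capture("wrist");C=cam("wrist",s);W=cloud(C,d);np.savez("w9.npz",p=p,d=d,pos=s["ee_pos"],q=s["tcp_rot"])
c=proj(C,[[.6028,-.2944,.062]])[0].astype(int);print(c)
u0,v0=max(c[0]-110,0),max(c[1]-110,0);im=cv2.resize(p[v0:v0+220,u0:u0+220],(560,560),interpolation=cv2.INTER_CUBIC);cv2.imwrite("pics/w9.png",im[:,:,::-1])
hsv=cv2.cvtColor(p,cv2.COLOR_RGB2HSV);H,S,V=[hsv[...,k].astype(int) for k in range(3)]
n=np.hypot(W[...,0]-.6028,W[...,1]+.2944)<.025
r=big(n&(S>120)&((H<7)|(H>174))&(W[...,2]>.094)&(W[...,2]<.108));v,u=np.nonzero(r);print("bow",r.sum(),np.percentile(W[r][:,2],[50,95]),rect(onz(C,np.c_[u,v],.102)))
m=n&(W[...,2]>.0595)&(W[...,2]<.0645);print("barrel",rect(W[m]))
E
```

```text
t: 21.4
ee_pos: [0.6046, -0.2967, 0.1796]
tcp_rot: [0.987, 0.159, 0.004, 0.003]
wrist_force: [-0.3, -0.8, -0.1]
width: 0.0855
grip_force: 0.0
[313 239]
bow 758 [0.10051718 0.10179532] (array([ 0.6044, -0.2943]), array([33., 10.]), np.float64(0.4901))
barrel (array([ 0.6027, -0.2944]), array([50., 47.]), np.float64(-0.4608))
```

View pics/w9.png

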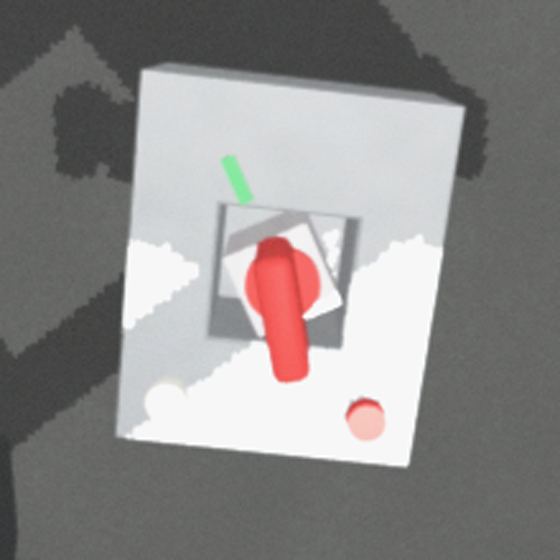

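The crop shows the key fully home, with its bow top at 0.102 m as expected for a seated collar. The barrel's sides are parallel to the green mark at (237,180). The gripper is clear.

```bash
python3 -c "
from station import bot
print(bot.sign_off())"
```

```text
the job is handed in; nothing more can be done
None
```

The job is handed in at about 21 s of robot time: the yellow guard sits flush on both pins and released, and the red key is fully home in the switch, turned clockwise to its stop and left there.

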